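# Weight down the freshly glued pattern bosses

## Robot

A 6-joint arm with a two-finger parallel gripper is mounted at the origin on the work surface. World frame = base frame: x ahead of the robot, y to its left, z up, the work surface at z = 0. Lengths are in m, angles in degrees, forces in N, time in s.
With the tool pointing down it reaches from about 0.3 to 0.75 m from the base axis. Payload 8.5 kg.
Tool frame: the origin (TCP) lies at the centre of the arm's flange, where the gripper is bolted on; the fingertips stand 173 mm ahead of it and the grasp point (between the pads) lies 155 mm ahead of it; z points along the fingers, y is the direction in which the jaws open and shut (so a half turn about z gives the same grasp; the last joint's range is limited). The gripper opens to 85 mm and grips with 20 to 120 N. Pads are 22 mm wide; open, the fingers measure 114 mm over their backs; the gripper's body (76 mm by 85 mm) begins 54 mm behind the grasp point. The pads swing forward as they close: fully open they stand 13 mm farther back than shut.
Start: joints at [-86.706, 21.807, 74.336, -0, 83.858, -12.336], TCP at [0.148, -0.53, 0.405] pointing down, gripper open.
Joint ranges: [-178.18, 178.18], [-50.72, 133.34], [12.68, 142.11], [-81.47, 261.47], [9.98, 163.14], [-165.26, 165.26]. Speed limits (degrees/s): [136.94, 136.94, 180, 180, 180, 180].

## Interface

Orientations are given as a 3x3 rotation matrix whose columns are the frame's x, y, z axes.
In Python, from bench import bot gives the robot as it stands.
- The arm moves only by the tool arm_command, never from a script. Its arguments are lists of equal length, an entry for each row: "dp": the shift along the tool's x, y, z in m, a list of three; "twist": the turn, a rotation vector about the tool's x, y, z in rad, a list of three. A call has 1 to 10 rows; each row is the pose to reach, as a shift and turn from the pose measured when the call began, along the tool's axes at that moment; what a row does not reach only later rows make up. A row lasts 1/10 s, in which the tool goes at most 50 mm and 8.59 degrees, less where a joint would pass 70% of its speed; a pose out of reach is approached as far as the arm can. A call with a gripper value outside its range is refused whole. "grip" is the opening in per cent of the stroke, from 0 (shut) to 100 (fully open), set as the call begins (left out, the last holds). The fingers move at their own pace and stop on an object; the grip force is fixed at half the most. Time passes only in rows, so rows that repeat a pose let the fingers close. It gives the time, the measured TCP pose, the force and the opening at its end, in the units of the state.
- bot.get_obs(): the state, without advancing time (a new reading comes with each control period).
- bot.grab_frame(name): name is "scene" or "side" or "wrist"; returns a dict with "frame" (420x560x3 uint8, red, green, blue), "depth" (420x560 float32, m along the optical axis (not along the pixel's ray), 0 where there is no reading), "K" (3x3 intrinsics, pixels), "k1" (the pictures are not rectified: a ray, as slopes to the right and down, at radius r is drawn at 1 + k1 r^2 times it, then the intrinsics apply), "T" (4x4, takes a point from camera to world coordinates). Camera axes: x right, y up, looking along -z (the intrinsics and any distortion apply to the point x, -y, -z); pixel columns grow to the right and rows downward; lengths in m; the calibration is good to about 2 mm. A picture is of the moment at which its call begins.
- bot.hand_in(): hands the job in, once; it reports no verdict.
The state is a dict: "clock": time; "joint_positions": joint angles; "qd": joint speeds; "tau": joint torques, N m; "tool_pos": TCP position; "orientation": TCP orientation; "contact_force": force on the tool from outside, world axes, zero at the start; "moment": the same for the moment, N m; "grip_width": finger opening in m.
Only numpy, scipy, OpenCV 4.12 (cv2) and the standard library are available. Lean on these libraries where they do the work, as an engineer would, in place of code of your own. Each camera call takes 0.05 s, during which the arm holds its last target.

## Task

New bare-wood bosses have just been glued onto the red, blue and yellow patterns. Put one cast-iron weight on each boss while the glue sets, matched by size: the largest weight on the largest boss, the middle one on the middle boss and the smallest on the smallest, each standing flat and centred, set down gently and never dropped. Do not shift the patterns, and leave the wooden core print, the mallet, the vent rod and the swing-arm hold-down alone.

Things in the scene. Friction and masses are not known exactly. Their poses are not given: they have to be found in the camera images.
- weight_large: The largest cast-iron knob weight, dark grey: a round body 68 mm in diameter and 28 mm high, with a plain upright cylindrical knob, 24 mm in diameter and 30 mm tall, on the middle of its flat top (58 mm high in all, about 820 g). Stands on the bench. Origin: centre of its underside; z up through the knob.
- weight_medium: The middle-sized cast-iron knob weight, dark grey: a round body 52 mm in diameter and 28 mm high, with a plain upright cylindrical knob, 24 mm in diameter and 30 mm tall, on the middle of its flat top (58 mm high in all, about 520 g). Stands on the bench. Origin: centre of its underside; z up through the knob.
- weight_small: The smallest cast-iron knob weight, dark grey: a round body 36 mm in diameter and 26 mm high, with a plain upright cylindrical knob, 24 mm in diameter and 30 mm tall, on the middle of its flat top (56 mm high in all, about 280 g). Stands on the bench. Origin: centre of its underside; z up through the knob.
- cover_pattern: Red painted wooden cover pattern, loose on the bench, about 400 g: a disc 150 mm in diameter, 16 mm thick, with six low bolt pads (4 mm) near the rim, and in its centre the LARGEST glued-on boss: a bare pale wood disc 76 mm in diameter whose flat top is 36 mm above the bench. Origin: underside of the pattern, straight below the centre of the boss; z up.
- bracket_pattern: Blue painted wooden bracket pattern, loose on the bench, about 350 g: a plate 130 x 96 mm (along its x and y), 18 mm thick, with a rib 10 mm high on either side along x, and in its centre the MIDDLE-SIZED glued-on boss: a bare pale wood disc 58 mm in diameter whose flat top is 40 mm above the bench. Origin: underside of the pattern, straight below the centre of the boss; z up.
- lever_pattern: Yellow painted wooden lever pattern, loose on the bench, about 250 g: 20 mm thick, 129 mm long, with a big round end 68 mm in diameter and, 75 mm away along its +x, a small round end 40 mm in diameter with a painted collar (26 mm high in all). On the big end stands the SMALLEST glued-on boss: a bare pale wood disc 42 mm in diameter whose flat top is 36 mm above the bench. Origin: underside of the pattern, straight below the centre of that boss; z up.
- core_print: Bystander, to be left alone: a turned hornbeam core print, pale wood, shaped much like the weights: a round body 52 mm in diameter, 30 mm high, with an upright spigot 24 mm in diameter and 30 mm tall. Stands on the bench among the weights. Origin: centre of its underside.
- mallet: Bystander, to be left alone: pale hornbeam mallet lying on the left of the bench, head 70 x 115 x 74 mm high, handle 27 mm thick reaching 210 mm from the origin along its +x. Origin: underside of the head, at its centre.
- vent_rod: Bystander, to be left alone: brass vent rod, 6 mm thick, about 290 mm long, with a ring handle, lying flat at the far side of the bench roughly parallel to the robot's left-right direction. Origin: middle of the rod, on the bench; its x axis runs along the rod.
- hold_pad (a point): Bystander, to be left alone: centre of the underside of the spring-loaded pad (44 mm across) of the swing-arm hold-down on the right of the bench, 64 mm above the bench, pressing on a green painted core box half (150 mm along world x, 110 mm along world y) on a fixed iron base. The steel post, 207 mm tall, stands 125 mm from the pad along world -y; the arm runs from post to pad about 160 mm above the bench. It can swing about the post if pushed.

How it is judged (in metres and radians):
At the end, for the whole second after the job is handed in: Each iron weight stands upright, released and at rest on the boss of its size (large on red, middle on blue, small on yellow), centred within 12 mm, flat on it within 4 mm. Patterns lie flat, moved under 25 mm; core print, mallet, vent rod and hold-down pad moved under 20 mm (horizontal distance between weight_large and cover_pattern below 0.012 m and z of weight_large in the frame of cover_pattern between 0.032 and 0.04 m and angle between each of weight_large, cover_pattern, weight_medium, bracket_pattern, weight_small, lever_pattern's own z axis and vertical below 0.06 rad and linear speed of each of weight_large, cover_pattern, weight_medium, bracket_pattern, weight_small, lever_pattern below 0.02 m/s and angular speed of each of weight_large, weight_medium, weight_small below 0.2 rad/s and distance of each of cover_pattern, bracket_pattern, lever_pattern from where it was at the start of the episode below 0.025 m and horizontal distance between weight_medium and bracket_pattern below 0.012 m and z of weight_medium in the frame of bracket_pattern between 0.036 and 0.044 m and horizontal distance between weight_small and lever_pattern below 0.012 m and z of weight_small in the frame of lever_pattern between 0.032 and 0.04 m and distance of each of core_print, mallet, vent_rod, hold_pad from where it was at the start of the episode below 0.02 m); the robot touches nothing.
It fails at once if a weight was dropped (it fell free, 13 mm or more) ((linear speed of weight_large above 0.5 m/s and contact force between the fingers and weight_large below 0.2 N) or (linear speed of weight_medium above 0.5 m/s and contact force between the fingers and weight_medium below 0.2 N) or (linear speed of weight_small above 0.5 m/s and contact force between the fingers and weight_small below 0.2 N)).
It fails at once if a pattern was shoved more than 25 mm or tipped (distance of any of cover_pattern, bracket_pattern, lever_pattern from where it was at the start of the episode above 0.025 m or angle between any of cover_pattern, bracket_pattern, lever_pattern's own z axis and vertical above 0.25 rad).
It fails at once if the wooden core print, mallet, vent rod or hold-down pad was displaced more than 20 mm (distance of any of core_print, mallet, vent_rod, hold_pad from where it was at the start of the episode above 0.02 m).
It also fails if it takes over 99 s, if anything falls off the work surface, if the arm or the gripper's body presses on something with over 40 N, if the wrist force passes 120 N, or if a joint passes its speed limit or range.

## Working session

There is one attempt and no reset: what is moved stays moved. The work goes in short steps, Python scripts to look and compute and a tool call to move; the robot and the scene stay as the last step left them, time stands still between calls to the robot, and variables do not carry over. Pictures are saved under pics/ and viewed, and the job is handed in when it is done.

Besides the shell and the picture viewer there is one more tool, called after "Emit:" in YAML: its name, and indented under it one key for each argument. arm_command: Moves the arm, as the interface text tells. Its arguments: {"type":"object","properties":{"dp":{"type":"array"},"twist":{"type":"array"},"grip":{"type":"number"}},"required":["dp","twist"]}

```bash
ls; mkdir -p pics
python3 - <<'E'
from bench import bot
import cv2,pickle
o=bot.get_obs();print(o)
for n in ("scene","side","wrist"):
    f=bot.grab_frame(n);pickle.dump(f,open(f"pics/{n}0.pkl","wb"))
    cv2.imwrite(f"pics/{n}0.png",f["frame"][:,:,::-1]);print(n,f["K"],f["k1"],f["T"])
E
```

```text
pics
{'clock': 0.0, 'joint_positions': array([-8.67060792e+01,  2.18438610e+01,  7.43860510e+01,  1.34707473e-03,
        8.38578973e+01, -1.23367542e+01]), 'qd': array([-0.02942457, -0.03627608,  0.00322719,  0.04761839,  0.12060994,
        0.05057842]), 'tau': array([ 1.55615751e-03, -4.48456621e+01, -2.31274062e+01, -3.94695076e-05,
        4.79227980e-03, -6.76515057e-06]), 'tool_pos': array([ 0.14817809, -0.52962637,  0.40407703]), 'orientation': array([[ 9.63019148e-01,  2.69432952e-01, -6.47208015e-05],
       [ 2.69432732e-01, -9.63017995e-01,  1.53137337e-03],
       [ 3.50275152e-04, -1.49217979e-03, -9.99998825e-01]]), 'contact_force': array([0.39911054, 0.66803073, 0.58076587]), 'moment': array([-0.01505693,  0.01698986, -0.00308739]), 'grip_width': 0.08516623303247814}
scene [[394.21986472   0.         286.26468871]
 [  0.         394.21986472 213.25855186]
 [  0.           0.           1.        ]] 0.012048451450354186 [[ 0.56734946 -0.51424377  0.64317022  1.31033077]
 [ 0.82346802  0.35796754 -0.4401814  -0.48097101]
 [-0.00387352  0.77936679  0.62655599  0.78047615]
 [ 0.          0.          0.          1.        ]]
side [[382.92255992   0.         281.73289606]
 [  0.         382.92255992 215.55126534]
 [  0.           0.           1.        ]] -0.04783697091516203 [[ 0.98721731  0.08421446 -0.1353141   0.37662135]
 [-0.1582186   0.62013922 -0.76837115 -1.11142408]
 [ 0.01920561  0.77995851  0.62553647  0.98688426]
 [ 0.          0.          0.          1.        ]]
wrist [[295.49832652   0.         278.38489603]
 [  0.         295.49832652 208.11936137]
 [  0.           0.           1.        ]] -0.006614285524657623 [[ 0.26883614  0.91270112  0.30773982  0.2277818 ]
 [-0.96318481  0.25523114  0.08445165 -0.50734021]
 [-0.00146567 -0.31911398  0.94771521  0.37371938]
 [ 0.          0.          0.          1.        ]]
```

View pics/scene0.png

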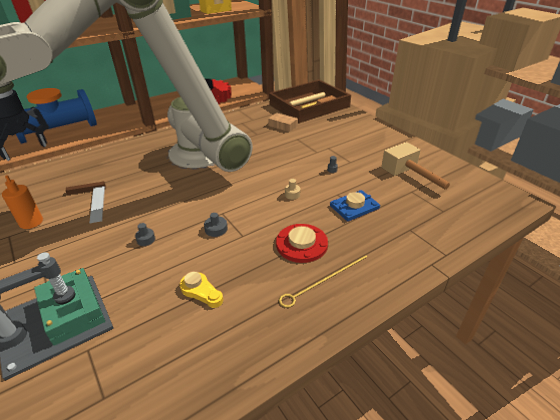

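View pics/side0.png

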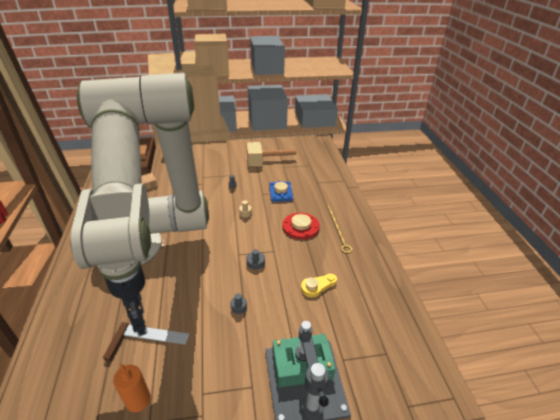

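View pics/wrist0.png

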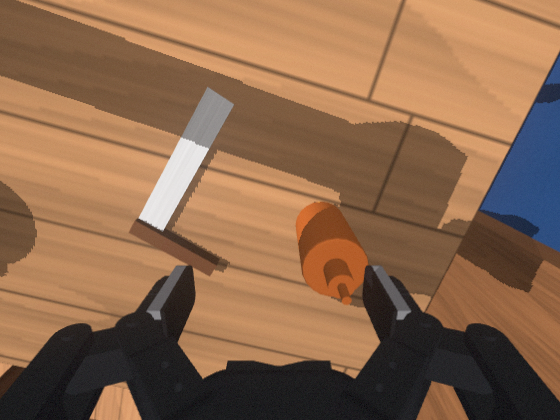

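```bash
cat > h.py <<'E'
import numpy as np,cv2,pickle
def rays(f,px):
    px=np.asarray(px,float).reshape(-1,1,2)
    s=cv2.undistortPoints(px,f["K"],np.array([f["k1"],0,0,0])).reshape(-1,2)
    d=np.c_[s[:,0],-s[:,1],-np.ones(len(s))]
    return d
def toplane(f,px,z):
    d=rays(f,px)@f["T"][:3,:3].T; o=f["T"][:3,3]
    return o+d*((z-o[2])/d[:,2])[:,None]
def cloud(f):
    h,w=f["depth"].shape
    v,u=np.mgrid[:h,:w]
    d=rays(f,np.c_[u.ravel(),v.ravel()])*f["depth"].reshape(-1,1)
    P=d@f["T"][:3,:3].T+f["T"][:3,3]
    P[f["depth"].ravel()==0]=np.nan
    return P.reshape(h,w,3)
E
cat > m.py <<'E'
from h import *
import sys
for n in ("scene","side"):
    f=pickle.load(open(f"pics/{n}0.pkl","rb"));P=cloud(f);
    m=((P[...,2]>0.009)&(P[...,2]<0.2)&(P[...,0]>0.2)&(P[...,0]<0.9)&(abs(P[...,1])<0.6)).astype(np.uint8)
    k,l,st,c=cv2.connectedComponentsWithStats(m)
    hsv=cv2.cvtColor(f["frame"],cv2.COLOR_RGB2HSV)
    for i in range(1,k):
        if st[i,4]<25: continue
        q=P[l==i]; zt=np.percentile(q[:,2],97)
        t=q[q[:,2]>zt-0.006]
        print(n,np.round(c[i]),st[i,4],"rgb",np.median(f["frame"][l==i],0),"ztop %.3f"%zt,"topmean",t.mean(0).round(4),"bbox",((t.min(0)+t.max(0))/2).round(4),(t.max(0)-t.min(0)).round(3),"all",np.ptp(q,0).round(3))
    z=P[...,2];print("bench",np.nanmedian(z[(abs(z)<.008)]))
E
python3 m.py
```

```text
scene [228. 150.] 1558 rgb [91. 91. 68.] ztop 0.197 topmean [0.2735 0.0027 0.1961] bbox [ 0.2524 -0.0038  0.1957] [0.079 0.109 0.009] all [0.106 0.148 0.139]
scene [408. 164.] 1112 rgb [135. 107.  69.] ztop 0.076 topmean [0.5259 0.5461 0.0741] bbox [0.5241 0.549  0.0748] [0.074 0.101 0.009] all [0.247 0.103 0.07 ]
scene [333. 164.] 124 rgb [56. 57. 57.] ztop 0.058 topmean [0.4022 0.3429 0.056 ] bbox [0.4003 0.3421 0.0557] [0.023 0.02  0.007] all [0.034 0.032 0.05 ]
scene [292. 189.] 214 rgb [141.5 117.   79. ] ztop 0.061 topmean [0.4431 0.1358 0.0595] bbox [0.441  0.1363 0.0592] [0.024 0.021 0.008] all [0.048 0.051 0.054]
scene [355. 204.] 851 rgb [ 50.  98. 132.] ztop 0.042 topmean [0.6116 0.2612 0.0402] bbox [0.6108 0.264  0.0402] [0.059 0.058 0.008] all [0.104 0.135 0.035]
scene [215. 225.] 390 rgb [71.5 72.5 70.5] ztop 0.059 topmean [ 0.4562 -0.1515  0.0575] bbox [ 0.4566 -0.1507  0.0568] [0.023 0.024 0.007] all [0.065 0.066 0.051]
scene [ 96. 219.] 60 rgb [112.  114.5 112. ] ztop 0.015 topmean [ 0.2132 -0.4349  0.0119] bbox [ 0.2151 -0.4365  0.0122] [0.029 0.038 0.005] all [0.02
[... 1765 characters left out ...]
[0.065 0.062 0.052]
side [317. 284.] 474 rgb [246. 223. 104.] ztop 0.037 topmean [ 0.6235 -0.301   0.0351] bbox [ 0.6233 -0.3007  0.0359] [0.041 0.041 0.01 ] all [0.125 0.077 0.032]
side [238. 303.] 240 rgb [76.5 79.  75. ] ztop 0.059 topmean [ 0.3798 -0.3426  0.0571] bbox [ 0.3802 -0.3402  0.0565] [0.022 0.025 0.006] all [0.051 0.046 0.049]
side [297. 350.] 1840 rgb [102. 134. 116.] ztop 0.193 topmean [ 0.5379 -0.5705  0.1941] bbox [ 0.5381 -0.5701  0.193 ] [0.022 0.021 0.008] all [0.191 0.096 0.188]
side [183. 338.] 82 rgb [120.  122.  121.5] ztop 0.015 topmean [ 0.2123 -0.4357  0.0113] bbox [ 0.2134 -0.4353  0.0121] [0.026 0.041 0.006] all [0.026 0.041 0.006]
bench -0.00037165969217950456
```

```bash
cat > go.py <<'E'
import sys,numpy as np
from bench import bot
from scipy.spatial.transform import Rotation as R
o=bot.get_obs();Rc=np.array(o["orientation"]);p=np.array(o["tool_pos"])
yaw=np.radians(15.6);x=np.array([np.cos(yaw),np.sin(yaw),0]);z=np.array([0,0,-1.]);Rt=np.c_[x,np.cross(z,x),z]
t=np.array([float(a) for a in sys.argv[1:4]])
print("t",o["clock"],"p",p.round(4),"F",np.round(o["contact_force"],1),"w",round(o["grip_width"],4),"q",np.round(o["joint_positions"],0))
print("dp",(Rc.T@(t-p)).round(4),"tw",R.from_matrix(Rc.T@Rt).as_rotvec().round(4))
E
python3 go.py 0.381 -0.340 0.30
```

```text
t 0.15 p [ 0.1482 -0.5296  0.4043] F [ 0.5  0.4 -0. ] w 0.085 q [-87.  22.  74.   0.  84. -12.]
dp [ 0.2753 -0.1198  0.1045] tw [-0.001  -0.0002  0.0005]
```

Emit:
arm_command:
  dp:
    - [0.015,-0.006,0.005]
    - [0.04,-0.018,0.015]
    - [0.075,-0.033,0.028]
    - [0.115,-0.05,0.043]
    - [0.155,-0.067,0.059]
    - [0.195,-0.085,0.074]
    - [0.23,-0.1,0.087]
    - [0.255,-0.111,0.097]
    - [0.27,-0.118,0.103]
    - [0.275,-0.12,0.104]
  twist:
    - [0,0,0]
    - [0,0,0]
    - [0,0,0]
    - [0,0,0]
    - [0,0,0]
    - [0,0,0]
    - [0,0,0]
    - [0,0,0]
    - [-0.001,0,0]
    - [-0.001,0,0]

```text
clock: 1.15
tool_pos: [0.3818, -0.3378, 0.2995]
orientation: [[0.962, 0.272, -0.001], [0.272, -0.962, 0.002], [-0.0, -0.002, -1.0]]
contact_force: [-0.6, 0.1, 0.7]
grip_width: 0.0856
```

```bash
python3 - <<'E'
from bench import bot
from h import *
f=bot.grab_frame("wrist");cv2.imwrite("pics/w1.png",f["frame"][:,:,::-1]);pickle.dump(f,open("pics/w1.pkl","wb"))
P=cloud(f);z=P[...,2]
for lo,hi in((.05,.066),(.02,.034)):
    m=((z>lo)&(z<hi)&(abs(P[...,0]-.38)<.05)&(abs(P[...,1]+.34)<.05));q=P[m];print(len(q),q.mean(0),(q.min(0)+q.max(0))/2,np.ptp(q,0))
E
python3 go.py 0.381 -0.340 0.212
```

```text
750 [ 0.38207914 -0.33917916  0.05780732] [ 0.38071117 -0.33946489  0.05516558] [0.02346143 0.02298639 0.01027414]
1729 [ 0.3872126  -0.33762493  0.0280204 ] [ 0.38072124 -0.33956013  0.02707562] [0.05143659 0.05122591 0.01383169]
t 1.2 p [ 0.3817 -0.3383  0.2999] F [0.2 0.7 0. ] w 0.0852 q [-55.  24.  90.   0.  66.  19.]
dp [-0.0011  0.0016  0.0879] tw [-0.0015 -0.      0.0026]
```

View pics/w1.png

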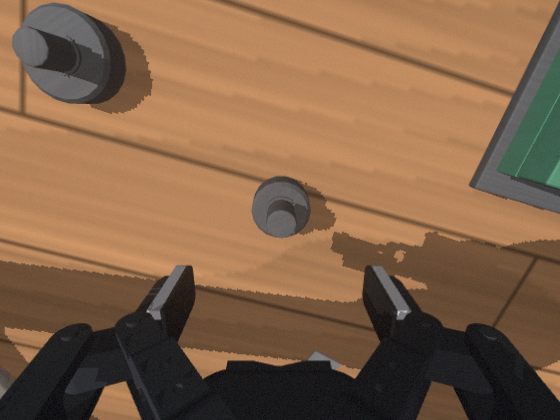

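The wrist view shows the medium weight, body and knob around (281,210), at (0.381,-0.3395), and the large weight at (65,50). This agrees with the other cameras, so I'm descending.

Emit:
arm_command:
  dp:
    - [0,0,0.01]
    - [-0.001,0.001,0.025]
    - [-0.001,0.001,0.045]
    - [-0.001,0.001,0.062]
    - [-0.001,0.001,0.075]
    - [-0.001,0.001,0.083]
    - [-0.001,0.001,0.087]
    - [-0.001,0.001,0.088]
    - [-0.001,0.001,0.088]
  twist:
    - [0,0,0]
    - [0,0,0]
    - [-0.001,0,0.002]
    - [-0.001,0,0.002]
    - [-0.001,0,0.002]
    - [-0.001,0,0.002]
    - [-0.001,0,0.002]
    - [-0.001,0,0.002]
    - [-0.001,0,0.002]

```text
clock: 2.1
tool_pos: [0.3809, -0.3396, 0.2122]
orientation: [[0.963, 0.269, 0.0], [0.269, -0.963, -0.0], [0.0, 0.0, -1.0]]
contact_force: [0.0, 0.2, -0.2]
grip_width: 0.0854
```

```bash
python3 - <<'E'
from bench import bot
from h import *
f=bot.grab_frame("wrist");cv2.imwrite("pics/w2.png",f["frame"][:,:,::-1])
E
python3 go.py 0.381 -0.3395 0.208
```

```text
t 2.15 p [ 0.381  -0.3396  0.2123] F [ 0.2 -0.9 -0.1] w 0.0852 q [-55.  31.  96.   0.  53.  19.]
dp [ 0.     -0.      0.0043] tw [ 0.0005 -0.0004  0.0005]
```

View pics/w2.png

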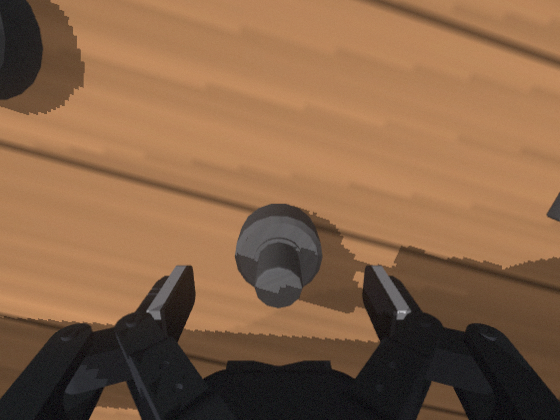

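The knob, top at about (280,288), sits centred between the pads (170 and 385). Closing the gripper.

Emit:
arm_command:
  dp:
    - [0,0,0]
    - [0,0,0]
    - [0,0,0]
    - [0,0,0]
    - [0,0,0]
    - [0,0,0]
    - [0,0,0]
    - [0,0,0]
    - [0,0,0]
    - [0,0,0]
  twist:
    - [0,0,0]
    - [0,0,0]
    - [0,0,0]
    - [0,0,0]
    - [0,0,0]
    - [0,0,0]
    - [0,0,0]
    - [0,0,0]
    - [0,0,0]
    - [0,0,0]
  grip: 0

```text
clock: 3.15
tool_pos: [0.3809, -0.3394, 0.2127]
orientation: [[0.963, 0.269, 0.001], [0.269, -0.963, -0.0], [0.0, 0.0, -1.0]]
contact_force: [-0.4, 1.9, 5.8]
grip_width: 0.022
```

```bash
python3 - <<'E'
from bench import bot
from h import *
f=bot.grab_frame("wrist");cv2.imwrite("pics/w3.png",f["frame"][:,:,::-1])
f=bot.grab_frame("scene");cv2.imwrite("pics/s3.png",cv2.resize(f["frame"][150:290,70:260,::-1],None,fx=3,fy=3))
E
python3 go.py 0.381 -0.3395 0.208
```

```text
t 3.25 p [ 0.3809 -0.3394  0.2127] F [-1.1  0.9  6.3] w 0.0215 q [-55.  31.  96.   0.  53.  19.]
dp [0.     0.0001 0.0047] tw [ 0.0005 -0.0004  0.0006]
```

View pics/w3.png

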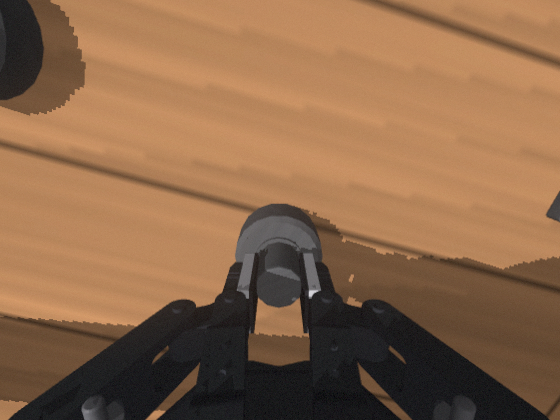

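View pics/s3.png

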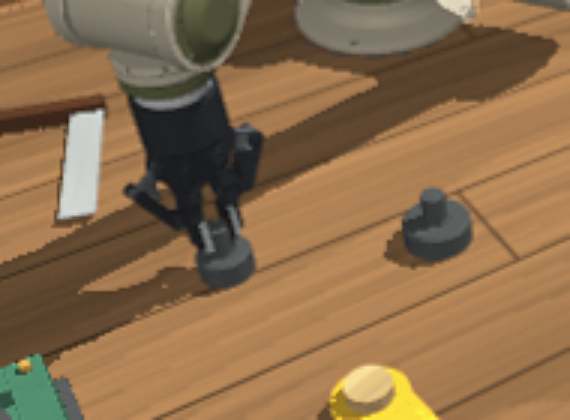

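Width 22 mm, so the knob is held and the pads reach well down it. Lifting.

Emit:
arm_command:
  dp:
    - [0,0,-0.002]
    - [0,0,-0.007]
    - [0,0,-0.016]
    - [0,0,-0.03]
    - [0,0,-0.05]
    - [0,0,-0.07]
    - [0,0,-0.088]
    - [0,0,-0.1]
    - [0,0,-0.108]
    - [0,0,-0.11]
  twist:
    - [0,0,0]
    - [0,0,0]
    - [0,0,0]
    - [0,0,0]
    - [0,0,0]
    - [0,0,0]
    - [0,0,0]
    - [0,0,0]
    - [0,0,0]
    - [0,0,0]

```text
clock: 4.25
tool_pos: [0.3809, -0.3393, 0.3236]
orientation: [[0.963, 0.269, 0.001], [0.27, -0.963, -0.001], [0.001, 0.002, -1.0]]
contact_force: [0.4, -0.6, -5.1]
grip_width: 0.0218
```

```bash
python3 go.py 0.6095 0.2605 0.323
python3 - <<'E'
from bench import bot
from h import *
f=bot.grab_frame("side");cv2.imwrite("pics/s4.png",cv2.resize(f["frame"][180:330,150:340,::-1],None,fx=3,fy=3))
E
```

```text
t 4.25 p [ 0.3809 -0.3393  0.3236] F [ 0.4 -0.6 -5.1] w 0.0218 q [-55.  22.  88.   0.  69.  19.]
dp [ 0.3818 -0.516   0.    ] tw [ 0.0017 -0.0008  0.0006]
```

View pics/s4.png

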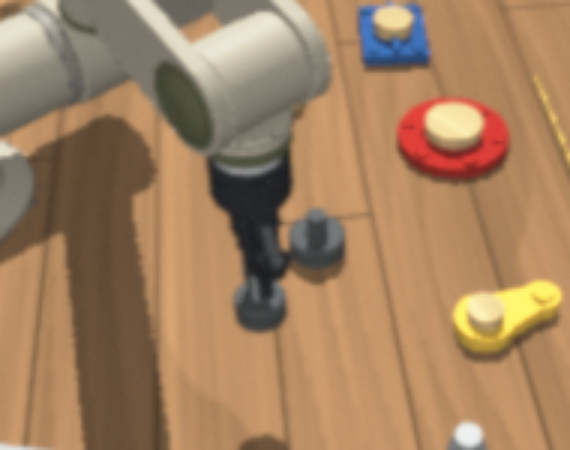

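Emit:
arm_command:
  dp:
    - [0.004,-0.005,0]
    - [0.014,-0.019,0]
    - [0.03,-0.041,0]
    - [0.05,-0.068,0]
    - [0.071,-0.096,0]
    - [0.093,-0.126,0]
    - [0.116,-0.157,0]
    - [0.14,-0.189,0]
    - [0.165,-0.223,0]
    - [0.19,-0.257,0]
  twist:
    - [0,0,0]
    - [0,0,0]
    - [0,0,0]
    - [0,0,0]
    - [0,0,0]
    - [0,0,0]
    - [0,0,0]
    - [0,0,0]
    - [0,0,0]
    - [0.002,-0.001,0]

```text
clock: 5.3
tool_pos: [0.4945, -0.0377, 0.3226]
orientation: [[0.963, 0.27, -0.002], [0.27, -0.963, 0.001], [-0.001, -0.002, -1.0]]
contact_force: [0.0, -0.1, -4.4]
grip_width: 0.0216
```

```bash
python3 go.py 0.6095 0.2605 0.323
```

```text
t 5.3 p [ 0.4945 -0.0377  0.3226] F [ 0.  -0.1 -4.4] w 0.0216 q [-18.  21.  90.   0.  69.  56.]
dp [ 1.912e-01 -2.561e-01 -1.000e-04] tw [-0.0017  0.0012  0.001 ]
```

Emit:
arm_command:
  dp:
    - [0.022,-0.03,0]
    - [0.047,-0.063,0]
    - [0.075,-0.1,0]
    - [0.103,-0.138,0]
    - [0.13,-0.174,0]
    - [0.153,-0.205,0]
    - [0.171,-0.229,0]
    - [0.183,-0.245,0]
    - [0.189,-0.253,0]
    - [0.191,-0.256,0]
  twist:
    - [0,0,0]
    - [0,0,0]
    - [0,0,0]
    - [0,0,0]
    - [0,0,0]
    - [0,0,0]
    - [0,0,0]
    - [-0.001,0.001,0]
    - [-0.001,0.001,0]
    - [-0.001,0.001,0]

```text
clock: 6.3
tool_pos: [0.6088, 0.2617, 0.3221]
orientation: [[0.963, 0.271, -0.002], [0.271, -0.963, 0.0], [-0.002, -0.001, -1.0]]
contact_force: [0.0, -0.3, -4.2]
grip_width: 0.0219
```

```bash
python3 go.py 0.6095 0.2605 0.2527
python3 - <<'E'
from bench import bot
from h import *
f=bot.grab_frame("wrist");cv2.imwrite("pics/w5.png",f["frame"][:,:,::-1])
P=cloud(f);z=P[...,2]
m=((z>.034)&(z<.046)&(abs(P[...,0]-.61)<.05)&(abs(P[...,1]-.26)<.05));q=P[m];print(len(q),(q.min(0)+q.max(0))/2,np.ptp(q,0))
pickle.dump(f,open("pics/w5.pkl","wb"))
f=bot.grab_frame("side");cv2.imwrite("pics/s5.png",cv2.resize(f["frame"][80:230,190:380,::-1],None,fx=3,fy=3))
P=cloud(f)[150:205,255:310];
m=P[...,2]<.15
q=P[(P[...,2]>.07)&(P[...,2]<.2)];print(q[:,2].min() if len(q) else None)
E
```

```text
t 6.3 p [0.6088 0.2617 0.3221] F [ 0.  -0.3 -4.2] w 0.0219 q [13. 37. 62.  0. 81. 87.]
dp [0.0005 0.0014 0.0694] tw [-0.0009  0.0018  0.0024]
1935 [0.61582891 0.26374619 0.03843511] [0.04622216 0.05721879 0.0086425 ]
0.07012886088208481
```

View pics/w5.png

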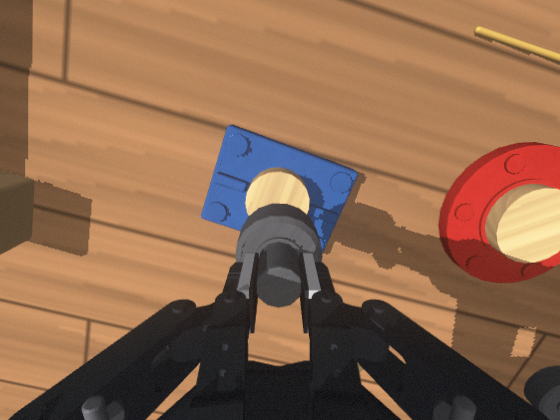

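View pics/s5.png

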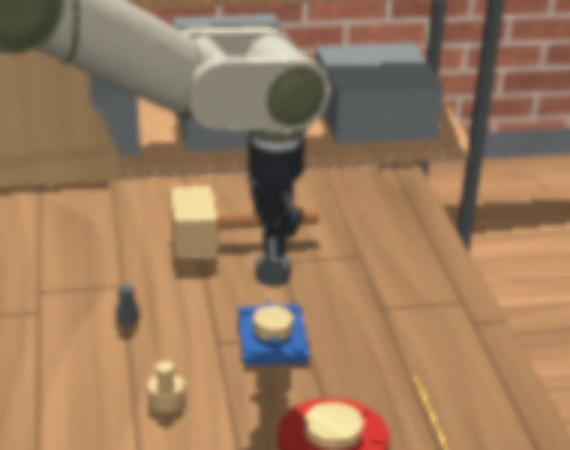

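The wrist view shows the blue boss at about (278,190), partly hidden by the weight. Its arc gives a centre of (0.610,0.2635), and I'll use (0.610,0.262). Descending to just above it.

Emit:
arm_command:
  dp:
    - [0.001,0.001,0.005]
    - [0.001,0.001,0.015]
    - [0.001,0.001,0.028]
    - [0.001,0.001,0.041]
    - [0.001,0.001,0.052]
    - [0.001,0.001,0.059]
    - [0.001,0.001,0.063]
    - [0.001,0.001,0.065]
    - [0.001,0.001,0.066]
    - [0.001,0.001,0.066]
  twist:
    - [0,0,0]
    - [0,0,0]
    - [-0.001,0.002,0]
    - [-0.001,0.002,0]
    - [-0.001,0.002,0]
    - [-0.001,0.002,0]
    - [-0.001,0.002,0]
    - [-0.001,0.002,0]
    - [-0.001,0.002,0]
    - [-0.001,0.002,0]

```text
clock: 7.4
tool_pos: [0.6101, 0.2598, 0.2568]
orientation: [[0.963, 0.27, 0.001], [0.27, -0.963, 0.0], [0.001, 0.0, -1.0]]
contact_force: [0.4, -0.3, -4.7]
grip_width: 0.022
```

```bash
python3 go.py 0.610 0.262 0.2527
```

```text
t 7.4 p [0.6101 0.2598 0.2568] F [ 0.4 -0.3 -4.7] w 0.022 q [13. 40. 67. -0. 73. 87.]
dp [ 0.0005 -0.0022  0.0041] tw [ 0.0004 -0.0014  0.0012]
```

Emit:
arm_command:
  dp:
    - [0,-0.001,0.0005]
    - [0,-0.002,0.001]
    - [0,-0.002,0.0015]
    - [0,-0.002,0.002]
    - [0,-0.002,0.0025]
    - [0,-0.002,0.003]
    - [0,-0.002,0.0033]
    - [0,-0.002,0.0036]
  twist:
    - [0,-0.001,0]
    - [0,-0.001,0]
    - [0,-0.001,0]
    - [0,-0.001,0]
    - [0,-0.001,0]
    - [0,-0.001,0]
    - [0,-0.001,0]
    - [0,-0.001,0]

```text
clock: 8.2
tool_pos: [0.6096, 0.2617, 0.2532]
orientation: [[0.963, 0.27, 0.0], [0.27, -0.963, -0.0], [0.0, 0.0, -1.0]]
contact_force: [-0.2, -0.1, -5.2]
grip_width: 0.0216
```

```bash
python3 go.py 0.610 0.262 0.2527
```

```text
t 8.2 p [0.6096 0.2617 0.2532] F [-0.2 -0.1 -5.2] w 0.0216 q [13. 40. 67. -0. 73. 87.]
dp [ 0.0005 -0.0002  0.0005] tw [ 0.0004 -0.0004  0.0013]
```

Emit:
arm_command:
  dp:
    - [0,0,0.0004]
    - [0,0,0.0008]
    - [0,0,0.0012]
    - [0,0,0.0012]
  twist:
    - [0,0,0]
    - [0,0,0]
    - [0,0,0]
    - [0,0,0]

```text
clock: 8.6
tool_pos: [0.6095, 0.2617, 0.2527]
orientation: [[0.963, 0.27, 0.001], [0.27, -0.963, -0.0], [0.001, 0.0, -1.0]]
contact_force: [-3.1, -0.8, 3.6]
grip_width: 0.0219
```

Contact at 0.2527, as expected. Releasing.

Emit:
arm_command:
  dp:
    - [0,0,0]
    - [0,0,0]
    - [0,0,0]
    - [0,0,0]
    - [0,0,0]
    - [0,0,0]
    - [0,0,0]
    - [0,0,0]
  twist:
    - [0,0,0]
    - [0,0,0]
    - [0,0,0]
    - [0,0,0]
    - [0,0,0]
    - [0,0,0]
    - [0,0,0]
    - [0,0,0]
  grip: 100

```text
clock: 9.4
tool_pos: [0.6095, 0.2617, 0.2527]
orientation: [[0.963, 0.27, 0.001], [0.27, -0.963, -0.0], [0.001, 0.0, -1.0]]
contact_force: [0.1, -0.1, -0.0]
grip_width: 0.0855
```

Emit:
arm_command:
  dp:
    - [0,0,-0.005]
    - [0,0,-0.015]
    - [0,0,-0.03]
    - [0,0,-0.045]
    - [0,0,-0.06]
    - [0,0,-0.07]
    - [0,0,-0.077]
    - [0,0,-0.08]
  twist:
    - [0,0,0]
    - [0,0,0]
    - [0,0,0]
    - [0,0,0]
    - [0,0,0]
    - [0,0,0]
    - [0,0,0]
    - [0,0,0]

```text
clock: 10.2
tool_pos: [0.6094, 0.2617, 0.3336]
orientation: [[0.963, 0.27, 0.002], [0.27, -0.963, 0.0], [0.002, 0.001, -1.0]]
contact_force: [1.0, -0.4, -0.3]
grip_width: 0.0855
```

```bash
python3 go.py 0.400 0.3413 0.30
cat > chk.py <<'E'
import sys
from bench import bot
from h import *
# args: name x y ztopknob zboss tag
n,x,y,zk,zb,tag=sys.argv[1],*map(float,sys.argv[2:6]),sys.argv[6]
f=bot.grab_frame(n);cv2.imwrite(f"pics/{tag}.png",f["frame"][:,:,::-1]);P=cloud(f);z=P[...,2]
for nm,lo,hi in (("knob",zk-.006,zk+.006),("body",zk-.037,zk-.025),("boss",zb-.004,zb+.006)):
    q=P[(z>lo)&(z<hi)&(abs(P[...,0]-x)<.045)&(abs(P[...,1]-y)<.045)]
    if len(q): print(n,nm,len(q),"mid",((q.min(0)+q.max(0))/2).round(4),"ext",np.ptp(q,0).round(3),"z",np.median(q[:,2]).round(4))
E
python3 chk.py wrist .61 .262 .098 .04 w6; python3 chk.py scene .61 .262 .098 .04 s6
```

```text
t 10.2 p [0.6094 0.2617 0.3336] F [ 1.  -0.4 -0.3] w 0.0855 q [13. 36. 61. -0. 83. 87.]
dp [-0.1802 -0.1332  0.0331] tw [ 0.0005 -0.0021  0.0013]
wrist knob 766 mid [0.6099 0.2617 0.0961] ext [0.023 0.023 0.008] z 0.0983
wrist body 1791 mid [0.6094 0.2615 0.067 ] ext [0.052 0.051 0.012] z 0.0682
wrist boss 506 mid [0.6164 0.2645 0.0411] ext [0.045 0.056 0.01 ] z 0.0404
scene knob 36 mid [0.6098 0.2601 0.0967] ext [0.024 0.021 0.009] z 0.0973
scene body 109 mid [0.609  0.2572 0.0671] ext [0.049 0.048 0.011] z 0.0679
scene boss 62 mid [0.6161 0.2627 0.041 ] ext [0.046 0.056 0.01 ] z 0.0407
```

View pics/w6.png

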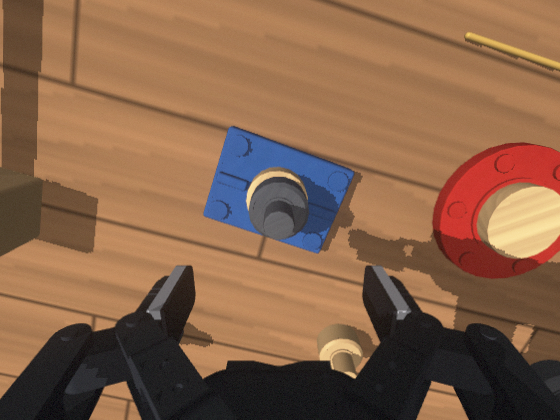

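The medium weight stands flat on the blue boss at pixel (278,205), about 3 mm off centre. Next is the small weight.

Emit:
arm_command:
  dp:
    - [-0.007,-0.005,0]
    - [-0.02,-0.015,0]
    - [-0.042,-0.031,0]
    - [-0.068,-0.05,0.003]
    - [-0.095,-0.07,0.008]
    - [-0.122,-0.09,0.015]
    - [-0.148,-0.109,0.022]
    - [-0.167,-0.124,0.028]
    - [-0.177,-0.131,0.032]
    - [-0.18,-0.133,0.033]
  twist:
    - [0,0,0]
    - [0,0,0]
    - [0,0,0]
    - [0,0,0]
    - [0,0,0]
    - [0,-0.001,0]
    - [0,-0.002,0]
    - [0,-0.002,0]
    - [0,-0.002,0]
    - [0,-0.002,0]

```text
clock: 11.3
tool_pos: [0.3992, 0.3414, 0.2991]
orientation: [[0.962, 0.271, -0.002], [0.271, -0.962, -0.001], [-0.002, 0.001, -1.0]]
contact_force: [-0.3, -0.0, -0.4]
grip_width: 0.0856
```

```bash
python3 chk.py wrist .4 .3413 .056 .026 w7; python3 go.py 0.400 0.3413 0.211
```

```text
wrist knob 729 mid [0.4015 0.3451 0.0541] ext [0.024 0.023 0.008] z 0.0563
wrist body 569 mid [0.4034 0.3448 0.025 ] ext [0.031 0.035 0.012] z 0.0257
wrist boss 544 mid [0.4034 0.3448 0.0269] ext [0.031 0.035 0.01 ] z 0.026
t 11.35 p [0.3996 0.3413 0.2993] F [-1.7  0.9 -0.2] w 0.0855 q [ 28.  25.  88.  -0.  67. 102.]
dp [0.0005 0.0001 0.0883] tw [0.0006 0.0015 0.002 ]
```

View pics/w7.png

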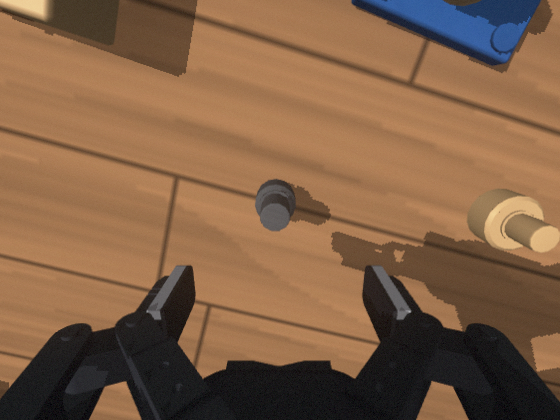

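Small weight at (275,205); the wrist view puts it at (0.4015,0.345). Descending with a slight correction, then closing.

Emit:
arm_command:
  dp:
    - [0.001,-0.001,0.01]
    - [0.0016,-0.0024,0.025]
    - [0.0016,-0.0024,0.045]
    - [0.0016,-0.0024,0.062]
    - [0.0016,-0.0024,0.075]
    - [0.0016,-0.0024,0.083]
    - [0.0016,-0.0024,0.087]
    - [0.0016,-0.0024,0.088]
    - [0.0016,-0.0024,0.088]
  twist:
    - [0,0,0]
    - [0,0,0]
    - [0,0.001,0]
    - [0,0.001,0]
    - [0,0.001,0.002]
    - [0,0.001,0.002]
    - [0,0.001,0.002]
    - [0,0.001,0.002]
    - [0,0.001,0.002]

```text
clock: 12.25
tool_pos: [0.4007, 0.344, 0.2115]
orientation: [[0.963, 0.269, 0.0], [0.269, -0.963, -0.0], [0.0, 0.001, -1.0]]
contact_force: [-0.1, 0.2, 0.6]
grip_width: 0.0855
```

Emit:
arm_command:
  dp:
    - [0,0,0]
    - [0,0,0]
    - [0,0,0]
    - [0,0,0]
    - [0,0,0]
    - [0,0,0]
    - [0,0,0]
    - [0,0,0]
    - [0,0,0]
    - [0,0,0]
  twist:
    - [0,0,0]
    - [0,0,0]
    - [0,0,0]
    - [0,0,0]
    - [0,0,0]
    - [0,0,0]
    - [0,0,0]
    - [0,0,0]
    - [0,0,0]
    - [0,0,0]
  grip: 0

```text
clock: 13.25
tool_pos: [0.4007, 0.3441, 0.2119]
orientation: [[0.963, 0.269, 0.001], [0.269, -0.963, -0.0], [0.001, 0.0, -1.0]]
contact_force: [-1.1, 0.3, 5.0]
grip_width: 0.0217
```

```bash
python3 chk.py wrist .4 .3413 .056 .026 w8; python3 go.py 0.400 0.3413 0.211
```

```text
wrist knob 2512 mid [0.4021 0.3458 0.056 ] ext [0.03  0.047 0.012] z 0.0563
wrist body 1062 mid [0.4092 0.3454 0.025 ] ext [0.02  0.034 0.012] z 0.0258
wrist boss 984 mid [0.4092 0.3454 0.027 ] ext [0.02  0.034 0.01 ] z 0.0261
t 13.3 p [0.4007 0.3441 0.2118] F [-0.6  0.2  5.7] w 0.0218 q [ 28.  32.  93.  -0.  55. 102.]
dp [-0.0014  0.0025  0.0008] tw [ 0.0003 -0.0009 -0.0001]
```

View pics/w8.png

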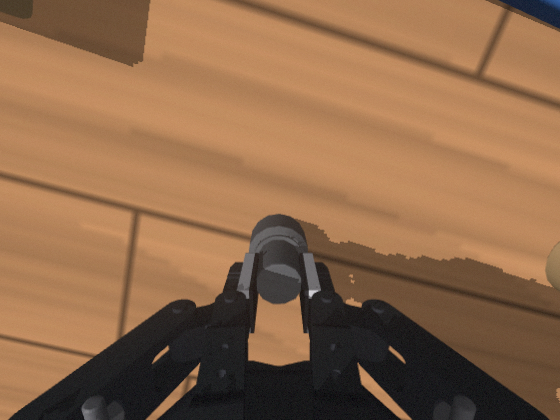

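Emit:
arm_command:
  dp:
    - [0,0,-0.002]
    - [0,0,-0.007]
    - [0,0,-0.016]
    - [0,0,-0.03]
    - [0,0,-0.05]
    - [0,0,-0.07]
    - [0,0,-0.088]
    - [0,0,-0.1]
    - [0,0,-0.108]
    - [0,0,-0.11]
  twist:
    - [0,0,0]
    - [0,0,0]
    - [0,0,0]
    - [0,0,0]
    - [0,0,0]
    - [0,0,0]
    - [0,0,0]
    - [0,0,0]
    - [0,0,0]
    - [0,0,0]

```text
clock: 14.3
tool_pos: [0.4005, 0.3441, 0.3228]
orientation: [[0.963, 0.269, 0.002], [0.269, -0.963, 0.001], [0.002, 0.0, -1.0]]
contact_force: [-0.3, 0.0, -3.4]
grip_width: 0.0216
```

```bash
python3 go.py 0.6235 -0.2985 0.322
```

```text
t 14.3 p [0.4005 0.3441 0.3228] F [-0.3  0.  -3.4] w 0.0216 q [ 28.  24.  85.  -0.  70. 102.]
dp [0.042  0.6788 0.0009] tw [ 0.     -0.0022 -0.    ]
```

Emit:
arm_command:
  dp:
    - [0,0.006,0]
    - [0.001,0.022,0]
    - [0.003,0.048,0]
    - [0.005,0.08,0]
    - [0.007,0.115,0]
    - [0.01,0.152,0]
    - [0.012,0.19,0]
    - [0.015,0.23,0]
    - [0.017,0.27,0]
    - [0.02,0.31,0]
  twist:
    - [0,0,0]
    - [0,0,0]
    - [0,0,0]
    - [0,0,0]
    - [0,0,0]
    - [0,0,0]
    - [0,0,0]
    - [0,-0.001,0]
    - [0,-0.001,0]
    - [0,-0.002,0]

```text
clock: 15.3
tool_pos: [0.5032, 0.0488, 0.3222]
orientation: [[0.963, 0.269, -0.001], [0.269, -0.963, 0.0], [-0.001, -0.0, -1.0]]
contact_force: [0.2, 0.4, -2.4]
grip_width: 0.0214
```

```bash
python3 go.py 0.6235 -0.2985 0.322
```

```text
t 15.3 p [0.5032 0.0488 0.3222] F [ 0.2  0.4 -2.4] w 0.0214 q [-8. 22. 89. -0. 69. 67.]
dp [ 0.0226  0.3669 -0.    ] tw [-0.0005  0.0012 -0.0003]
```

Emit:
arm_command:
  dp:
    - [0.003,0.042,0]
    - [0.005,0.088,0]
    - [0.008,0.136,0]
    - [0.012,0.185,0]
    - [0.014,0.23,0]
    - [0.017,0.27,0]
    - [0.02,0.308,0]
    - [0.021,0.338,0]
    - [0.022,0.358,0]
    - [0.023,0.367,0]
  twist:
    - [0,0,0]
    - [0,0,0]
    - [0,0,0]
    - [0,0,0]
    - [0,0,0]
    - [0,0,0]
    - [0,0.001,0]
    - [0,0.001,0]
    - [0,0.001,0]
    - [0,0.001,0]

```text
clock: 16.3
tool_pos: [0.6237, -0.3007, 0.3205]
orientation: [[0.964, 0.267, -0.002], [0.267, -0.964, 0.001], [-0.002, -0.002, -1.0]]
contact_force: [-0.7, 0.0, -2.8]
grip_width: 0.0217
```

```bash
python3 go.py 0.6235 -0.2985 0.252; python3 chk.py wrist .6235 -.2985 .16 .036 w9
```

```text
t 16.3 p [ 0.6237 -0.3007  0.3205] F [-0.7  0.  -2.8] w 0.0217 q [-36.  40.  56.  -0.  84.  39.]
dp [ 0.0005 -0.0021  0.0685] tw [-0.0017  0.0016 -0.0022]
wrist knob 2517 mid [ 0.6246 -0.2986  0.16  ] ext [0.029 0.047 0.012] z 0.1644
wrist body 793 mid [ 0.6314 -0.2991  0.129 ] ext [0.021 0.034 0.012] z 0.1324
wrist boss 1376 mid [ 0.6255 -0.2978  0.0354] ext [0.04  0.042 0.007] z 0.0364
```

View pics/w9.png

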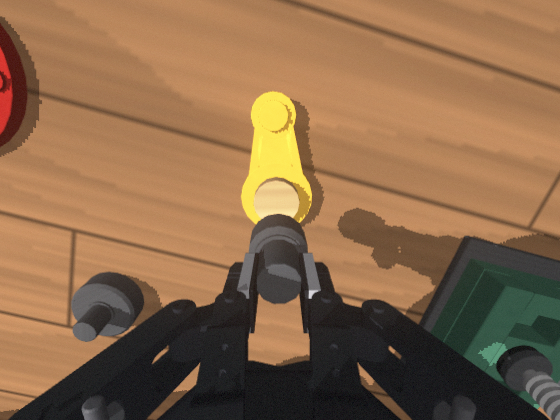

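The yellow boss is at (277,198), centre about (0.6245,-0.298). The hold-down, lower right, is well clear. Descending.

Emit:
arm_command:
  dp:
    - [0.001,-0.001,0.005]
    - [0.001,-0.002,0.015]
    - [0.001,-0.002,0.028]
    - [0.001,-0.002,0.041]
    - [0.001,-0.002,0.052]
    - [0.001,-0.002,0.06]
    - [0.001,-0.002,0.065]
    - [0.001,-0.002,0.068]
    - [0.001,-0.002,0.068]
    - [0.001,-0.002,0.068]
  twist:
    - [0,0,0]
    - [0,0,0]
    - [-0.001,0.002,0]
    - [-0.001,0.002,0]
    - [-0.001,0.002,0]
    - [-0.002,0.002,0]
    - [-0.002,0.002,0]
    - [-0.002,0.002,0]
    - [-0.002,0.002,0]
    - [-0.002,0.002,0]

```text
clock: 17.35
tool_pos: [0.6243, -0.2986, 0.253]
orientation: [[0.964, 0.267, 0.001], [0.267, -0.964, -0.001], [0.001, 0.001, -1.0]]
contact_force: [-0.6, -0.2, -2.5]
grip_width: 0.022
```

```bash
python3 go.py 0.624 -0.2985 0.248
```

```text
t 17.35 p [ 0.6243 -0.2986  0.253 ] F [-0.6 -0.2 -2.5] w 0.022 q [-35.  43.  61.   0.  76.  39.]
dp [-0.0003 -0.0002  0.005 ] tw [ 0.0013 -0.0012 -0.0022]
```

Emit:
arm_command:
  dp:
    - [0,0,0.0006]
    - [0,0,0.0012]
    - [0,0,0.0018]
    - [0,0,0.0024]
    - [0,0,0.003]
    - [0,0,0.0036]
    - [0,0,0.004]
    - [0,0,0.0044]
  twist:
    - [0.001,-0.001,0]
    - [0.001,-0.001,0]
    - [0.001,-0.001,0]
    - [0.001,-0.001,0]
    - [0.001,-0.001,0]
    - [0.001,-0.001,0]
    - [0.001,-0.001,0]
    - [0.001,-0.001,0]

```text
clock: 18.15
tool_pos: [0.6243, -0.2986, 0.2486]
orientation: [[0.964, 0.267, 0.0], [0.267, -0.964, -0.0], [0.0, 0.0, -1.0]]
contact_force: [0.2, -0.3, -3.1]
grip_width: 0.0215
```

Emit:
arm_command:
  dp:
    - [0,0,0.0004]
    - [0,0,0.0008]
    - [0,0,0.0012]
    - [0,0,0.0012]
  twist:
    - [0,0,0]
    - [0,0,0]
    - [0,0,0]
    - [0,0,0]

```text
clock: 18.55
tool_pos: [0.6244, -0.2985, 0.248]
orientation: [[0.964, 0.267, 0.001], [0.267, -0.964, -0.001], [0.001, 0.001, -1.0]]
contact_force: [-1.7, 0.6, 2.6]
grip_width: 0.0214
```

Contact again as computed. Releasing and retreating.

Emit:
arm_command:
  dp:
    - [0,0,0]
    - [0,0,0]
    - [0,0,0]
    - [0,0,0]
    - [0,0,0]
    - [0,0,0]
    - [0,0,0]
    - [0,0,0]
  twist:
    - [0,0,0]
    - [0,0,0]
    - [0,0,0]
    - [0,0,0]
    - [0,0,0]
    - [0,0,0]
    - [0,0,0]
    - [0,0,0]
  grip: 100

```text
clock: 19.35
tool_pos: [0.6244, -0.2985, 0.2479]
orientation: [[0.964, 0.267, 0.001], [0.267, -0.964, -0.001], [0.001, 0.001, -1.0]]
contact_force: [0.3, 0.6, -0.5]
grip_width: 0.0852
```

Emit:
arm_command:
  dp:
    - [0,0,-0.005]
    - [0,0,-0.015]
    - [0,0,-0.03]
    - [0,0,-0.045]
    - [0,0,-0.06]
    - [0,0,-0.07]
    - [0,0,-0.077]
    - [0,0,-0.08]
  twist:
    - [0,0,0]
    - [0,0,0]
    - [0,0,0]
    - [0,0,0]
    - [0,0,0]
    - [0,0,0]
    - [0,0,0]
    - [0,0,0]

```text
clock: 20.15
tool_pos: [0.6243, -0.2985, 0.3288]
orientation: [[0.964, 0.267, 0.002], [0.267, -0.964, -0.001], [0.001, 0.001, -1.0]]
contact_force: [-0.2, -0.3, -0.4]
grip_width: 0.0853
```

```bash
python3 go.py 0.4560 -0.1515 0.30; python3 chk.py wrist .6243 -.2985 .092 .036 w10
```

```text
t 20.15 p [ 0.6243 -0.2985  0.3288] F [-0.2 -0.3 -0.4] w 0.0853 q [-35.  39.  55.   0.  85.  39.]
dp [-0.123  -0.1866  0.0283] tw [ 0.0014 -0.0013 -0.0021]
wrist knob 754 mid [ 0.6255 -0.2977  0.0901] ext [0.023 0.023 0.008] z 0.0923
wrist body 592 mid [ 0.6266 -0.2977  0.061 ] ext [0.032 0.035 0.012] z 0.0619
wrist boss 300 mid [ 0.6299 -0.2974  0.0371] ext [0.031 0.041 0.01 ] z 0.0363
```

View pics/w10.png

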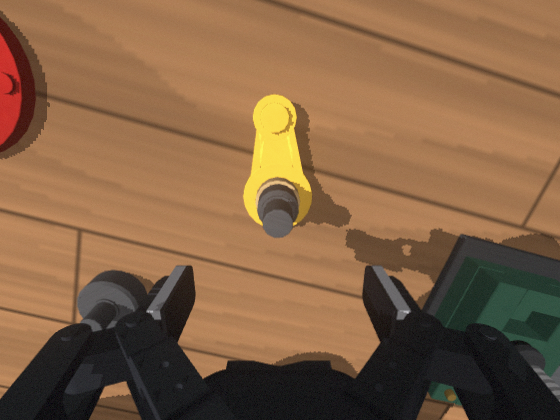

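The small weight stands on the yellow boss at (278,205), centred to about 1 mm. Now the large weight.

Emit:
arm_command:
  dp:
    - [-0.004,-0.006,0]
    - [-0.014,-0.02,0]
    - [-0.029,-0.043,0]
    - [-0.047,-0.071,0.002]
    - [-0.066,-0.1,0.007]
    - [-0.084,-0.128,0.013]
    - [-0.101,-0.153,0.019]
    - [-0.114,-0.173,0.024]
    - [-0.121,-0.184,0.027]
    - [-0.123,-0.187,0.028]
  twist:
    - [0,0,0]
    - [0,0,0]
    - [0,0,0]
    - [0,0,0]
    - [0,0,0]
    - [0.001,-0.001,-0.002]
    - [0.001,-0.001,-0.002]
    - [0.001,-0.001,-0.002]
    - [0.001,-0.001,-0.002]
    - [0.001,-0.001,-0.002]

```text
clock: 21.2
tool_pos: [0.4546, -0.1499, 0.2999]
orientation: [[0.963, 0.269, -0.001], [0.269, -0.963, 0.001], [-0.001, -0.001, -1.0]]
contact_force: [-0.3, -0.1, -0.7]
grip_width: 0.0853
```

```bash
python3 chk.py wrist .456 -.1515 .058 .028 w11; python3 go.py 0.456 -0.1515 0.212
```

```text
wrist knob 729 mid [ 0.4545 -0.1509  0.0561] ext [0.023 0.023 0.008] z 0.0583
wrist body 3594 mid [ 0.4543 -0.1511  0.0269] ext [0.068 0.068 0.012] z 0.0283
wrist boss 3554 mid [ 0.4543 -0.1511  0.029 ] ext [0.068 0.068 0.01 ] z 0.0283
t 21.25 p [ 0.455  -0.1503  0.3   ] F [0.2 0.4 0.8] w 0.0853 q [-32.  21.  95.  -0.  64.  42.]
dp [0.0007 0.0015 0.088 ] tw [-0.0006  0.0007  0.0003]
```

View pics/w11.png

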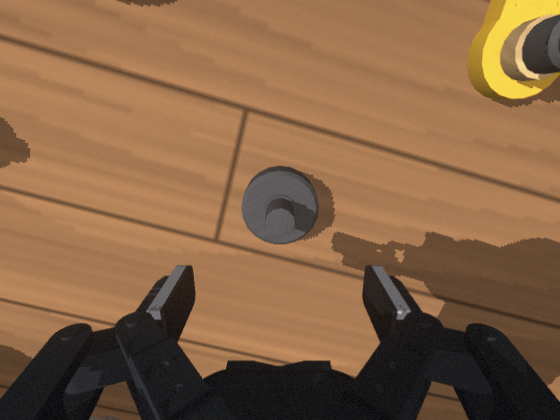

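Large weight (68 mm) at (280,205), position (0.4545,-0.151). Descending and gripping.

Emit:
arm_command:
  dp:
    - [0,0,0.01]
    - [0,0.001,0.025]
    - [0,0.001,0.045]
    - [0,0.001,0.062]
    - [0,0.001,0.075]
    - [0,0.001,0.083]
    - [0,0.001,0.087]
    - [0,0.001,0.088]
    - [0,0.001,0.088]
  twist:
    - [0,0,0]
    - [0,0,0]
    - [0,0.001,0]
    - [0,0.001,0]
    - [0,0.001,0]
    - [0,0.001,0]
    - [0,0.001,0]
    - [0,0.001,0]
    - [0,0.001,0]

```text
clock: 22.15
tool_pos: [0.4554, -0.1513, 0.2122]
orientation: [[0.963, 0.269, 0.001], [0.269, -0.963, 0.0], [0.001, -0.0, -1.0]]
contact_force: [0.3, 0.6, -0.5]
grip_width: 0.0853
```

Emit:
arm_command:
  dp:
    - [0,0,0]
    - [0,0,0]
    - [0,0,0]
    - [0,0,0]
    - [0,0,0]
    - [0,0,0]
    - [0,0,0]
    - [0,0,0]
    - [0,0,0]
    - [0,0,0]
  twist:
    - [0,0,0]
    - [0,0,0]
    - [0,0,0]
    - [0,0,0]
    - [0,0,0]
    - [0,0,0]
    - [0,0,0]
    - [0,0,0]
    - [0,0,0]
    - [0,0,0]
  grip: 0

```text
clock: 23.15
tool_pos: [0.4553, -0.151, 0.2124]
orientation: [[0.963, 0.269, 0.001], [0.269, -0.963, 0.001], [0.001, -0.001, -1.0]]
contact_force: [-1.5, 3.5, 6.7]
grip_width: 0.0216
```

Emit:
arm_command:
  dp:
    - [0,0,-0.002]
    - [0,0,-0.007]
    - [0,0,-0.016]
    - [0,0,-0.03]
    - [0,0,-0.05]
    - [0,0,-0.07]
    - [0,0,-0.088]
    - [0,0,-0.1]
    - [0,0,-0.108]
    - [0,0,-0.11]
  twist:
    - [0,0,0]
    - [0,0,0]
    - [0,0,0]
    - [0,0,0]
    - [0,0,0]
    - [0,0,0]
    - [0,0,0]
    - [0,0,0]
    - [0,0,0]
    - [0,0,0]

```text
clock: 24.15
tool_pos: [0.4551, -0.1511, 0.3232]
orientation: [[0.963, 0.269, 0.001], [0.269, -0.963, 0.0], [0.001, 0.0, -1.0]]
contact_force: [0.2, -0.2, -7.6]
grip_width: 0.0214
```

```bash
python3 chk.py wrist .456 -.1515 .168 .028 w12; python3 go.py 0.6525 0.0215 0.322
```

```text
wrist knob 2563 mid [ 0.457  -0.1491  0.168 ] ext [0.029 0.047 0.012] z 0.1689
wrist body 5012 mid [ 0.4546 -0.1512  0.137 ] ext [0.068 0.067 0.012] z 0.139
t 24.2 p [ 0.4551 -0.1511  0.3229] F [ 0.1 -0.3 -7.5] w 0.0218 q [-33.  20.  93.   0.  68.  42.]
dp [ 0.2365 -0.1131  0.0012] tw [-0.0002 -0.0012  0.0003]
```

View pics/w12.png

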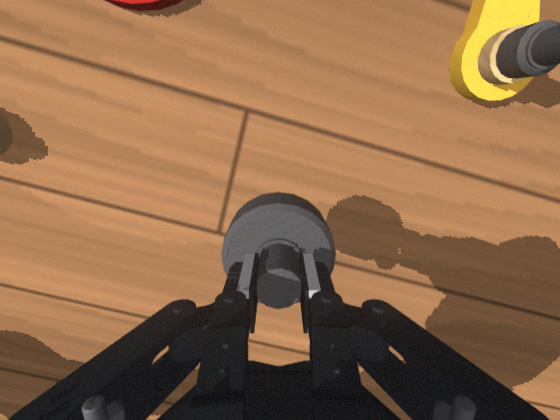

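The large weight is held level (7.6 N). Moving over red.

Emit:
arm_command:
  dp:
    - [0.007,-0.003,0]
    - [0.024,-0.011,0]
    - [0.05,-0.024,0]
    - [0.085,-0.041,0]
    - [0.122,-0.058,0]
    - [0.158,-0.076,0]
    - [0.192,-0.092,0]
    - [0.218,-0.104,0]
    - [0.232,-0.111,0]
    - [0.236,-0.113,0]
  twist:
    - [0,0,0]
    - [0,0,0]
    - [0,0,0]
    - [0,0,0]
    - [0,0,0]
    - [0,0,0]
    - [0,-0.001,0]
    - [0,-0.001,0]
    - [0,-0.001,0]
    - [0,-0.001,0]

```text
clock: 25.2
tool_pos: [0.6529, 0.023, 0.3213]
orientation: [[0.963, 0.271, -0.002], [0.271, -0.963, 0.001], [-0.002, -0.001, -1.0]]
contact_force: [-0.9, -1.5, -7.1]
grip_width: 0.022
```

```bash
python3 chk.py wrist .6525 .0215 .168 .036 w13; python3 go.py 0.6525 0.0215 0.2525
```

```text
wrist knob 2536 mid [0.6541 0.0251 0.168 ] ext [0.029 0.047 0.012] z 0.1671
wrist body 4973 mid [0.6518 0.0231 0.137 ] ext [0.067 0.068 0.012] z 0.137
wrist boss 2243 mid [0.6648 0.0225 0.0353] ext [0.051 0.075 0.006] z 0.0364
t 25.25 p [0.6527 0.0226 0.3216] F [-0.1  0.2 -8.1] w 0.0218 q [-8. 36. 64.  0. 80. 66.]
dp [-0.0003  0.0011  0.0691] tw [-0.0013  0.0017  0.0017]
```

View pics/w13.png

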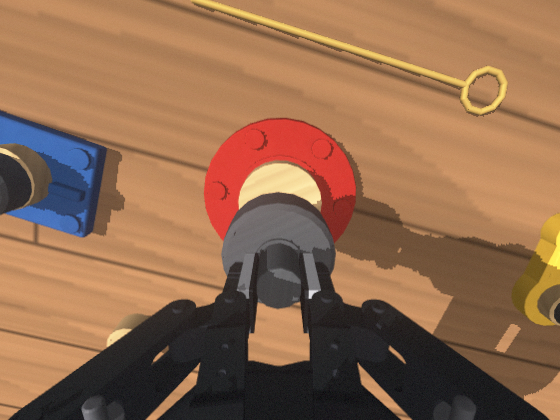

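The red boss, visible at (280,185), is at (0.652,0.0225), and the tool is over it. Descending.

Emit:
arm_command:
  dp:
    - [0,0,0.005]
    - [0,0,0.015]
    - [0,0,0.028]
    - [0,0,0.041]
    - [0,0,0.052]
    - [0,0,0.06]
    - [0,0,0.066]
    - [0,0,0.068]
    - [0,0,0.0685]
    - [0,0,0.0685]
  twist:
    - [0,0,0]
    - [0,0,0]
    - [-0.001,0.001,0]
    - [-0.001,0.002,0]
    - [-0.001,0.002,0]
    - [-0.001,0.002,0]
    - [-0.001,0.002,0]
    - [-0.001,0.002,0]
    - [-0.001,0.002,0]
    - [-0.001,0.002,0]

```text
clock: 26.25
tool_pos: [0.6526, 0.0226, 0.2535]
orientation: [[0.963, 0.271, 0.001], [0.271, -0.963, 0.0], [0.001, 0.0, -1.0]]
contact_force: [-0.7, 0.8, -7.1]
grip_width: 0.0216
```

```bash
python3 go.py 0.6525 0.0225 0.2485
```

```text
t 26.25 p [0.6526 0.0226 0.2535] F [-0.7  0.8 -7.1] w 0.0216 q [-8. 39. 69.  0. 72. 66.]
dp [-0.0002  0.0001  0.005 ] tw [ 0.0001 -0.001   0.0018]
```

Emit:
arm_command:
  dp:
    - [0,0,0.0006]
    - [0,0,0.0012]
    - [0,0,0.0018]
    - [0,0,0.0024]
    - [0,0,0.003]
    - [0,0,0.0036]
    - [0,0,0.004]
    - [0,0,0.0044]
  twist:
    - [0,-0.001,0]
    - [0,-0.001,0]
    - [0,-0.001,0]
    - [0,-0.001,0]
    - [0,-0.001,0]
    - [0,-0.001,0]
    - [0,-0.001,0]
    - [0,-0.001,0]

```text
clock: 27.05
tool_pos: [0.6526, 0.0226, 0.2491]
orientation: [[0.963, 0.271, 0.0], [0.271, -0.963, -0.0], [0.0, 0.0, -1.0]]
contact_force: [0.3, 0.7, -6.3]
grip_width: 0.0218
```

Emit:
arm_command:
  dp:
    - [0,0,0.0004]
    - [0,0,0.0008]
    - [0,0,0.0012]
    - [0,0,0.0012]
  twist:
    - [0,0,0]
    - [0,0,0]
    - [0,0,0]
    - [0,0,0]

```text
clock: 27.45
tool_pos: [0.6526, 0.0227, 0.2486]
orientation: [[0.963, 0.271, 0.001], [0.271, -0.963, -0.0], [0.001, 0.0, -1.0]]
contact_force: [-2.0, 0.6, 0.7]
grip_width: 0.0218
```

Contact: the load has gone off the wrist. Releasing and retreating.

Emit:
arm_command:
  dp:
    - [0,0,0]
    - [0,0,0]
    - [0,0,0]
    - [0,0,0]
    - [0,0,0]
    - [0,0,0]
    - [0,0,0]
    - [0,0,0]
  twist:
    - [0,0,0]
    - [0,0,0]
    - [0,0,0]
    - [0,0,0]
    - [0,0,0]
    - [0,0,0]
    - [0,0,0]
    - [0,0,0]
  grip: 100

```text
clock: 28.25
tool_pos: [0.6526, 0.0227, 0.2486]
orientation: [[0.963, 0.271, 0.001], [0.271, -0.963, -0.0], [0.001, 0.0, -1.0]]
contact_force: [0.1, -0.2, -0.5]
grip_width: 0.0854
```

Emit:
arm_command:
  dp:
    - [0,0,-0.005]
    - [0,0,-0.015]
    - [0,0,-0.03]
    - [0,0,-0.05]
    - [0,0,-0.07]
    - [0,0,-0.085]
    - [0,0,-0.095]
    - [0,0,-0.1]
    - [0,0,-0.1]
    - [0,0,-0.1]
  twist:
    - [0,0,0]
    - [0,0,0]
    - [0,0,0]
    - [0,0,0]
    - [0,0,0]
    - [0,0,0]
    - [0,0,0]
    - [0,0,0]
    - [0,0,0]
    - [0,0,0]

```text
clock: 29.25
tool_pos: [0.6525, 0.0228, 0.3479]
orientation: [[0.963, 0.271, -0.0], [0.271, -0.963, 0.0], [-0.0, -0.0, -1.0]]
contact_force: [-0.0, 0.1, -0.4]
grip_width: 0.0852
```

```bash
python3 chk.py wrist .6525 .0225 .094 .036 w14
for c in scene side; do echo; python3 chk.py $c .6525 .0225 .094 .036 $c.e1; python3 chk.py $c .6243 -.2985 .092 .036 $c.e2;python3 chk.py $c .61 .262 .098 .04 $c.e3; done
sed 's/pickle.load(open(f"pics\/{n}0.pkl","rb"))/bot.grab_frame(n)/; 1i from bench import bot' m.py > m2.py; python3 m2.py | cut -c1-150
```

```text
wrist knob 663 mid [0.6519 0.0227 0.0921] ext [0.023 0.023 0.008] z 0.0942
wrist body 3324 mid [0.6517 0.0227 0.063 ] ext [0.068 0.067 0.012] z 0.0644
wrist boss 640 mid [0.6664 0.0223 0.037 ] ext [0.048 0.075 0.01 ] z 0.0364

scene knob 50 mid [0.6505 0.0218 0.0934] ext [0.026 0.024 0.011] z 0.0941
scene body 265 mid [0.6518 0.0229 0.063 ] ext [0.067 0.07  0.012] z 0.0641
scene boss 123 mid [0.6567 0.0221 0.037 ] ext [0.07  0.074 0.01 ] z 0.0369
scene knob 68 mid [ 0.6252 -0.2971  0.0905] ext [0.025 0.021 0.009] z 0.0923
scene body 87 mid [ 0.6278 -0.2971  0.061 ] ext [0.029 0.035 0.012] z 0.0615
scene boss 66 mid [ 0.6317 -0.2972  0.0372] ext [0.026 0.041 0.01 ] z 0.037
scene knob 37 mid [0.6103 0.2598 0.0969] ext [0.025 0.023 0.009] z 0.0981
scene body 108 mid [0.6091 0.2596 0.0668] ext [0.052 0.049 0.012] z 0.0679
scene boss 64 mid [0.618  0.2616 0.0409] ext [0.046 0.055 0.01 ] z 0.0406

side knob 23 mid [0.6516 0.0169 0.0935] ext [0.021 0.02  0.011] z 0.0943
side body 125 mid [0.6499 0.0181 0.0629] ext [0.067 0.065 0.011] z 0.0631
side boss 57 mid [0.6523 0.0031 0.0369] ext [0.0
[... 2092 characters left out ...]
87] bbox [0.4416 0.1332 0.0589] [0.021 0.028 0.008] all [0.047 0.04
side [300. 224.] 797 rgb [147.  65.  61.] ztop 0.088 topmean [0.6501 0.0181 0.091 ] bbox [0.6509 0.019  0.0895] [0.022 0.026 0.014] all [0.146 0.144 0
side [316. 282.] 555 rgb [170. 138.  66.] ztop 0.091 topmean [ 0.6233 -0.3013  0.0905] bbox [ 0.6239 -0.3     0.0898] [0.024 0.023 0.008] all [0.124 0
side [298. 350.] 1843 rgb [106. 140. 121.] ztop 0.192 topmean [ 0.5378 -0.5706  0.1943] bbox [ 0.5384 -0.5699  0.1919] [0.021 0.023 0.011] all [0.191 
side [183. 337.] 82 rgb [126.  128.5 128. ] ztop 0.014 topmean [ 0.2122 -0.435   0.0113] bbox [ 0.2135 -0.4353  0.0119] [0.027 0.039 0.006] all [0.027
bench -0.0003454358127594759
```

View pics/w14.png

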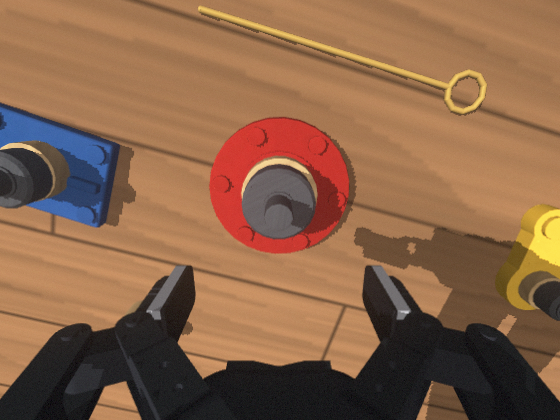

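View pics/scene.e1.png

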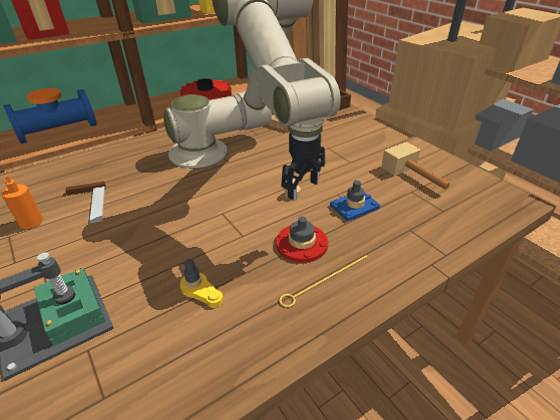

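The scene shows the weights upright on red (302,232), blue (356,192) and yellow (192,270). The heights match and each is centred to about 3 mm or better. The bystanders haven't moved and the gripper is clear, so I'm handing in.

```bash
python3 -c "
from bench import bot
print(bot.hand_in())"
```

```text
the job is handed in; nothing more can be done
None
```

All three weights are on their matching bosses: medium on blue, small on yellow and large on red. Each was lowered until the wrist felt contact and then released, and I handed the job in at about 30 s with no verdict reported.

- **Centring:** comparing weight and boss in the camera views, blue is within about 3 mm and yellow and red within about 1 to 2 mm.
- **Standing flat:** the knob tops measured about 98, 92 and 94 mm above the bench on blue, yellow and red, which is what flat seating should give.
- **Patterns and bystanders:** the patterns, mallet and hold-down measured where they started, to within camera noise of about 3 mm. In the last views the core print was checked only from the side camera, and the vent rod only by eye.
- **Disagreement:** the side camera reads about 3 to 5 mm lower in y on red and yellow than the wrist and scene views. Side and scene readings already differed by up to about 4 mm before anything was moved, so I took it as camera offset.
- **Robot:** the gripper was open and clear of everything at hand-in.

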